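Put the stray spool insulator back in the paddle-latch hardware chest

ROBOT

A 7-joint arm with a two-finger parallel gripper is mounted at the origin on the work surface. World frame = base frame: x ahead of the robot, y to its left, z up, the work surface at z = 0. Lengths are in m, angles in rad, forces in N, time in s.
With the tool pointing down it reaches from about 0.4 to 0.875 m from the base axis. Payload 6.5 kg.
Tool frame: the origin (TCP) lies on the centre line of the jaws, within the pads' length; the fingertips stand 19 mm ahead of it and the grasp point (between the pads) is the TCP; z points along the fingers, y is the line along which they close (so a half turn about z gives the same grasp; the last joint's range is limited). The gripper opens to 88 mm and grips with 3 to 60 N. Pads are 18 mm wide; open, the fingers measure 123 mm over their backs; the gripper's body (75 mm by 187 mm) begins 45 mm behind the grasp point.
Start: joints at [1.108, 0.536, -0.004, 1.538, 0.003, 1.067, -0.071], TCP at [0.251, -0.599, 0.258] pointing down, gripper open.
Joint ranges: [-2.7, 2.7], [-0.37, 2.16], [-1.27, 1.26], [0.24, 2.4], [-1.31, 4.45], [0.19, 1.91], [-2.76, 2.76]. Speed limits (rad/s): [2.39, 2.39, 3.14, 3.14, 3.14, 3.14, 3.14].

INTERFACE

Orientations are given as a rotation vector (axis times angle).
In Python, from workcell import ctrl, viewer gives the robot as it stands. The module is installed in compiled form; this text tells all that it offers.
- The arm moves only by the shell command python3 -m inch 'ROWS' [FORCE]. ROWS is JSON, a list of rows, each a list of 5 numbers: the opening in per cent of the stroke, from 0 (shut) to 100 (fully open), then the shift along the tool's x, y, z in cm, then the turn about the tool's z in degrees. In form: [[grip, tx, ty, tz, turn], ...]. A call has 1 to 5 rows; each row shifts and turns the commanded pose from where the row before left it, along the tool's axes as they then stand; what a row does not reach is not made up. A row lasts 1/8 s, in which the tool goes at most 62.5 mm and 10.7 degrees, less where a joint would pass 70% of its speed; a pose out of reach is approached as far as the arm can. A call with a gripper value outside its range is refused whole. The fingers move at their own pace and stop on an object; FORCE is the grip in N (left out, the last holds). Time passes only in rows, so rows that do not move let the fingers close. It gives the time, the measured TCP pose, the force, the opening and the grip force at its end, in the units of the state.
- ctrl.state(): the state, without advancing time (a new reading comes with each control period).
- viewer.grab_frame(name): name is "side" or "top"; returns the picture (420x560x3 uint8, red, green, blue); there is no depth.
- viewer.camera_info(name): a dict with "intrinsics" (3x3 intrinsics, pixels), "world_from_camera" (4x4, takes a point from camera to world coordinates). Camera axes: x right, y down, z forward; pixel columns grow to the right and rows downward; lengths in m; the calibration is good to about 2 mm. A picture is of the moment at which its call begins. camera_info takes no time and is no camera call.
- ctrl.close_job(): hands the job in; it is judged then, once.
The state is a dict: "time": time; "q": joint angles; "joint_vel": joint speeds; "effort": joint torques, N m; "tool_pos": TCP position; "ee_rot": TCP orientation; "force": force on the tool from outside, world axes, zero at the start; "ft_torque": the same for the moment, N m; "finger_gap": opening from 0.0 (shut) to 1.0 (fully open); "finger_force": force on a finger pad.
Only numpy, scipy, OpenCV 4.12 (cv2) and the standard library are available. Lean on these libraries where they do the work, as an engineer would, in place of code of your own. Each camera call takes 0.05 s, during which the arm holds its last target. There are 200 camera calls.

TASK

Pull the recessed paddle handle in the chest's lid to trip the latch and raise the lid by it until the lid stands nearly upright by itself. Then take the loose spool insulator from the bench and set it upright on the chest floor, in the bay that already holds one just like it; do not drop it. Leave the lid standing open, and everything else where it is.

Things in the scene. Friction and masses are not known exactly. Their poses are not given: they have to be found in the camera images.
- chest: Aluminium chest fixed to the bench, 240 deep (x) x 320 wide (y) x 120 mm high; origin at the centre of its underside, front = its -x side, roughly facing the robot, z up. Walls and floor 4 mm. A 50 mm high divider at y = 0 makes two bays (y > 0, y < 0) of 232 x 154 mm. A steel latch keeper stands on the divider: 90 mm high, |y| under 12 mm, x -10 to 26 mm. Lid shut at the start
- lid_hinge (a point): Middle of the lid's hinge line, along the chest's y at its rear: chest x 120, y 0, z 120.5 mm. The lid is a 4 mm plate of 240 x 320 mm. A pan 104 mm (x) by 136 mm (y), 34 mm deep, is sunk in it, from 8 to 112 mm behind its front edge, in the middle; on the lid's inner side the pan sticks out 36 mm, the latch dog 50 mm
- lid (a joint): Lid angle in rad: 0 shut, grows as the front edge rises, stop at 1.75 (1.57 is vertical). The lid weighs 0.3 kg and has a stiff friction hinge: it stays at any angle it is left at; about 5 N at the paddle raises it. While latched it gives only about 0.01 rad
- paddle (a joint): Paddle angle relative to the lid, rad: 0 flush, grows as its front end is pulled up, stop at 0.7. A light spring (1 to 2 N at the grip point) returns it when let go. The latch is free from about 0.45 rad on; then pulling on raises the lid
- paddle_grip (a point): Centre of the round cross bar (along chest y, 46 mm long, 14 mm thick, flat ends) on the free front end of the steel paddle, which lies flush in the pan: free room 45 mm beside each end, 25 mm in front, 25 mm below. The paddle (a 30 mm wide plate) pivots 62 mm behind the bar and 2 mm higher, at 138 mm in front of the lid hinge and its height. Pinched by its two ends the bar swivels between the pads
- spool_mid (a point): Centre (27 mm up) of the loose spool insulator that stands on the open bench, to the left or right of the chest: white glazed ceramic, diameter 56 mm at its two flanges, 40 mm at the waist, 54 mm high, a dark hole in the top face, its z along its axis, 0.15 to 0.3 kg
- mate_mid (a point): Centre of an identical spool insulator standing in the rear part of one bay of the chest, hidden under the lid at the start. It marks the bay to use
- clamp_mid (a point): Centre of a steel bolted clamp, about 90 x 46 x 30 mm, lying in the rear part of the other bay. Stays there
- pin_mid (a point): Centre (47 mm up) of a pin insulator on the bench, on the side of the chest away from the loose spool: white ceramic like the spool but bell shaped with a small head, 94 mm high, 72 mm across the foot. Not to be used
- carton: Small cardboard carton 130 x 100 x 75 mm, on the bench, origin under its centre. Bystander
- blackcap: Black plastic cap, a round tub 84 mm across, 80 mm high. Bystander
- reel: Wooden reel of copper wire lying flat, 110 mm across, 66 mm high. Bystander
- wrench: Steel wrench lying on the bench. Bystander
- bracket: Small yellow angle bracket 70 x 40 x 55 mm, behind the chest. Bystander
There are look-alikes about, which are no part of the job. What is shaped like the part that bears spool_mid but brown or turquoise is not meant.

How it is judged:
On the way, in this order (a step that is already met when the one before it is completed fails the run):
1. the paddle is pulled up past its trip point (value of joint paddle above 0.4 rad), for 0.05 s.
2. the lid stands nearly upright, let go of (value of joint lid above 1.15 rad and value of joint paddle below 0.2 rad and contact force between the fingers and lid below 0.2 N), for 0.2 s.
At the end, for the whole second after the job is handed in: The spool stands upright (within 0.2 rad), at rest, on the chest floor in its mate's bay, centre over 20 mm from the divider line; the lid stands by itself above 1.15 rad; mate and clamp within 30 mm, the other bench things within 40 mm of their starts (z of spool_mid in the frame of chest between 0.015 and 0.045 m and x of spool_mid in the frame of chest between -0.115 and 0.115 m and y of spool_mid in the frame of chest between -0.155 and 0.155 m and angle between spool_mid's own z axis and vertical below 0.2 rad and (y of each of mate_mid, spool_mid in the frame of chest above 0.02 m or y of each of mate_mid, spool_mid in the frame of chest below -0.02 m) and value of joint lid above 1.15 rad and linear speed of spool below 0.02 m/s and velocity of joint lid below 0.05 rad/s and distance of each of mate_mid, clamp_mid from where it was at the start of the episode below 0.03 m and distance of each of pin_mid, carton, blackcap, reel, wrench, bracket from where it was at the start of the episode below 0.04 m); the robot touches nothing.
It fails at once if the spool insulator is dropped (falls free faster than 0.8 m/s) (linear speed of spool above 0.8 m/s and contact force between the fingers and spool below 0.1 N).
It fails at once if the mate or the clamp in the chest is pushed more than 30 mm away or the mate knocked over (distance of any of mate_mid, clamp_mid from where it was at the start of the episode above 0.03 m or angle between mate_mid's own z axis and vertical above 0.5 rad).
It fails at once if another thing on the bench is moved more than 40 mm (distance of any of pin_mid, carton, blackcap, reel, wrench, bracket from where it was at the start of the episode above 0.04 m).
It also fails if it takes over 61 s, if anything falls off the work surface, if the arm or the gripper's body presses on something with over 40 N, if the wrist force passes 120 N, or if a joint passes its speed limit or range.

## Working session

There is one attempt and no reset: what is moved stays moved. The work goes in short steps, Python scripts to look and compute and a shell command to move; the robot and the scene stay as the last step left them, time stands still between calls to the robot, and variables do not carry over. Pictures are saved under pics/ and viewed, at most 13 in all, crops included, and the job is handed in when it is done.

```bash
mkdir -p pics; python3 - <<'E'
from workcell import ctrl, viewer
import cv2, numpy as np
np.set_printoptions(precision=4,suppress=True)
for n in("side","top"):
    im=viewer.grab_frame(n); cv2.imwrite(f"pics/{n}0.png",im[:,:,::-1])
    c=viewer.camera_info(n); print(n,np.array(c["intrinsics"]),np.array(c["world_from_camera"]))
s=ctrl.state(); print({k:(np.round(v,4) if not isinstance(v,dict) else v) for k,v in s.items()})
E
```

```text
side [[426.3039   0.     285.9625]
 [  0.     426.3039 205.8842]
 [  0.       0.       1.    ]] [[-0.7946 -0.4211  0.4374 -0.046 ]
 [-0.6071  0.5586 -0.5651  0.7116]
 [-0.0064 -0.7145 -0.6996  1.0062]
 [ 0.      0.      0.      1.    ]]
top [[502.1      0.     283.3752]
 [  0.     502.1    206.0135]
 [  0.       0.       1.    ]] [[ 0.0052 -0.9976  0.0689  0.4304]
 [-0.9999 -0.0045  0.0104 -0.0146]
 [-0.0101 -0.0689 -0.9976  1.3454]
 [ 0.      0.      0.      1.    ]]
{'time': np.float64(0.1), 'q': array([ 1.1078,  0.5371, -0.0044,  1.5387,  0.0026,  1.0673, -0.0712]), 'joint_vel': array([-0.0021, -0.0016,  0.0013, -0.0016, -0.0017,  0.0018,  0.0013]), 'effort': array([  0.0047, -57.2074,   0.9944, -25.2228,  -0.0563,   0.0135,
         0.    ]), 'tool_pos': array([ 0.251 , -0.599 ,  0.2569]), 'ee_rot': array([-3.0785, -0.6191,  0.0007]), 'force': array([ 0.9385,  0.3387, -0.7089]), 'ft_torque': array([-0.0058, -0.0061,  0.0206]), 'finger_force': np.float64(0.0), 'finger_gap': np.float64(1.0027)}
```

View pics/top0.png

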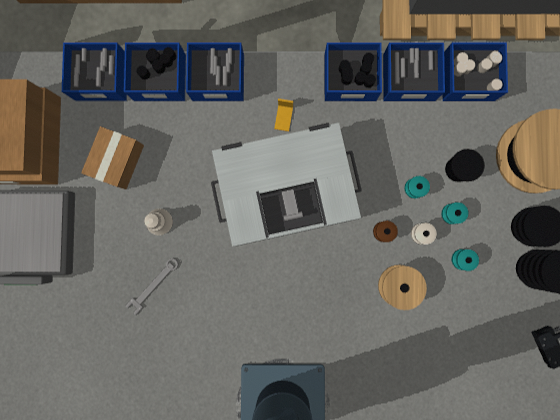

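View pics/side0.png

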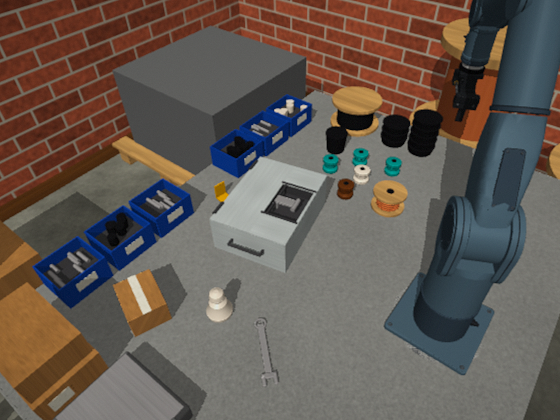

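The loose spool must be the white one at top (424,233). The others are brown (385,231) and turquoise (418,187), (455,212) and (465,260). The white thing at (158,221) is the bell-shaped pin. The lid is at about (213,152)-(339,124)-(360,217)-(233,245), with the paddle near (291,205). I'll check this in an enlarged crop while measuring.

```bash
cat > h.py <<'E'
import numpy as np, cv2
from scipy.spatial.transform import Rotation as R
from workcell import ctrl, viewer
np.set_printoptions(precision=4,suppress=True)
def cam(n):
    c=viewer.camera_info(n); return np.array(c["intrinsics"]),np.array(c["world_from_camera"])
def ray(n,u,v):
    K,T=cam(n); d=T[:3,:3]@np.linalg.solve(K,[u,v,1]); return T[:3,3],d
def onz(n,u,v,z):
    o,d=ray(n,u,v); return o+d*(z-o[2])/d[2]
def proj(n,p):
    K,T=cam(n); q=T[:3,:3].T@(np.array(p)-T[:3,3]); q=K@q; return q[:2]/q[2]
E
python3 - <<'E'
from h import *
im=cv2.imread("pics/top0.png")
crop=im[110:275,200:485]; cv2.imwrite("pics/crop0.png",cv2.resize(crop,None,fx=2.8,fy=2.8,interpolation=cv2.INTER_CUBIC))
g=cv2.cvtColor(im,cv2.COLOR_BGR2GRAY); hsv=cv2.cvtColor(im,cv2.COLOR_BGR2HSV)
# lid
b=((g>145)&(hsv[:,:,1]<40)).astype(np.uint8)
b=cv2.morphologyEx(b,cv2.MORPH_OPEN,np.ones((3,3)))
sub=np.zeros_like(b); sub[110:260,200:375]=b[110:260,200:375]
cs,_=cv2.findContours(sub,cv2.RETR_EXTERNAL,cv2.CHAIN_APPROX_NONE)
c=max(cs,key=cv2.contourArea); hull=cv2.convexHull(c); ap=cv2.approxPolyDP(hull,6,True)[:,0]
print(ap, cv2.minAreaRect(c))
for p in ap: print(p,onz("top",*p,0.1225))
# white
for (x0,y0,x1,y1) in[(405,215,445,250)]:
    m=((g>120)&(hsv[:,:,1]<70))[y0:y1,x0:x1].astype(np.uint8)
    cs,_=cv2.findContours(m,cv2.RETR_EXTERNAL,cv2.CHAIN_APPROX_NONE)
    c=max(cs,key=cv2.contourArea); (u,v),r=cv2.minEnclosingCircle(c); u+=x0;v+=y0
    print("spool",u,v,r,onz("top",u,v,.054),"bbox",cv2.boundingRect(c))
E
```

```text
[[338 123]
 [359 217]
 [232 245]
 [212 151]] ((285.46807861328125, 183.77822875976562), (97.62440490722656, 131.47349548339844), 77.57405853271484)
[338 123] [ 0.7207 -0.1355  0.1225]
[359 217] [ 0.4889 -0.186   0.1225]
[232 245] [0.4193 0.1226 0.1225]
[212 151] [0.6499 0.1747 0.1225]
spool 421.40839767456055 232.37022972106934 14.826784133911133 [ 0.4535 -0.3551  0.054 ] bbox (3, 4, 29, 29)
```

View pics/crop0.png

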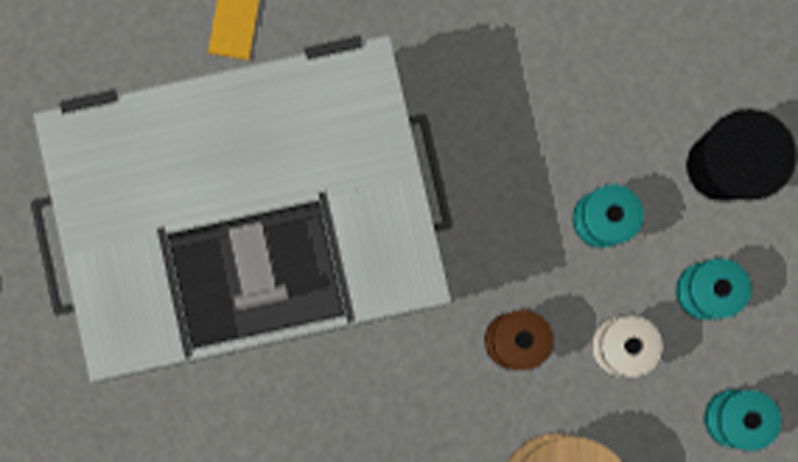

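The crop confirms the white spool, with its top hole at crop (632,345), i.e. pixel (426,233). The paddle bar lies at crop (260,297), i.e. pixel (293,216).

```bash
cat >> h.py <<'E'
C=np.array([.5697,-.006]); TH=.222
def w(x,y,z):
    c,s=np.cos(TH),np.sin(TH); return np.array([C[0]+c*x-s*y,C[1]+s*x+c*y,z])
def go(p,yaw=None):
    s=ctrl.state(); M=R.from_rotvec(s["ee_rot"]).as_matrix(); 
    d=M.T@(np.array(p)-s["tool_pos"])*100
    print("t",s["time"],"pos",s["tool_pos"],"F",s["force"],"gap",s["finger_gap"],s["finger_force"])
    print("shift cm now",d)
    if yaw is not None:   # yaw = wanted direction of tool y (mod 180); turn about tool z (down)
        a=np.arctan2(M[1,1],M[0,1]); t=(a-yaw+np.pi/2)%np.pi-np.pi/2
        M2=M@R.from_rotvec([0,0,t]).as_matrix(); print("turn deg",np.degrees(t),"then shift",M2.T@(np.array(p)-s["tool_pos"])*100,"q7",s["q"][6])
E
python3 - <<'E'
from h import *
g=w(-.08,0,.1185); print("bar",g,"px",proj("top",g),proj("side",g)); print("from px",onz("top",292.9,216.1,.122))
for x,y in((-.12,-.16),(-.12,.16),(.12,.16),(.12,-.16)): print(proj("top",w(x,y,.1225)),proj("side",w(x,y,.1225)))
print("spool",onz("top",425.7,233.2,.054))
im=cv2.imread("pics/side0.png"); hsv=cv2.cvtColor(im,cv2.COLOR_BGR2HSV)
m=((hsv[:,:,2]>120)&(hsv[:,:,1]<70))[160:190,348:376].astype(np.uint8); x=cv2.boundingRect(m); print("side bbox",x[0]+348,x[1]+160,x[2:]); 
go(w(-.08,0,.2),TH+np.pi/2)
E
```

```text
bar [ 0.4917 -0.0236  0.1185] px [292.2511 215.6252] [294.2614 204.9265]
from px [ 0.4903 -0.0252  0.122 ]
[360.0102 217.4159] [326.0263 175.7275]
[231.5479 245.7729] [283.8614 245.746 ]
[211.2938 150.3504] [208.1252 219.3634]
[338.0529 122.4989] [259.108  156.7043]
spool [ 0.4514 -0.366   0.054 ]
side bbox 348 160 (28, 30)
t 0.1 pos [ 0.251  -0.599   0.2569] F [ 0.9385  0.3387 -0.7089] gap 1.0026915474490548 0.0
shift cm now [ 44.4396 -43.7583   5.7548]
turn deg 10.020417539998679 then shift [ 36.1478 -50.8232   5.7548] q7 -0.07119312227422564
```

```bash
python3 -m inch '[[100,0,0,0,10],[100,3,-4.2,0,0],[100,3,-4.2,0,0],[100,3,-4.2,0,0],[100,3,-4.2,0,0]]' 30
python3 -m inch '[[100,3,-4.2,0,0],[100,3,-4.2,0,0],[100,3,-4.2,0,0],[100,3,-4.2,0,0],[100,3,-4.2,0,0]]'
python3 -m inch '[[100,3,-4.2,1,0],[100,3,-4.2,1,0],[100,0,0,2,0],[100,0,0,0,0]]'
python3 -c "
from h import *
go(w(-.08,0,.1245),TH+np.pi/2)
cv2.imwrite('pics/top1.png',cv2.resize(viewer.grab_frame('top')[120:270,200:385,::-1],None,fx=4,fy=4))
cv2.imwrite('pics/side1.png',viewer.grab_frame('side')[:,:,::-1])"
```

```text
time: 0.72
tool_pos: [0.3316, -0.4073, 0.2574]
ee_rot: [-3.122, -0.349, 0.0]
force: [0.7, -0.4, 0.0]
finger_gap: 1.0
finger_force: 0.0
time: 1.35
tool_pos: [0.4314, -0.1697, 0.2576]
ee_rot: [3.122, 0.348, -0.0]
force: [0.7, 0.9, 0.3]
finger_gap: 1.003
finger_force: 0.0
time: 1.85
tool_pos: [0.47, -0.0757, 0.2165]
ee_rot: [-3.121, -0.35, 0.005]
force: [0.2, -0.3, 0.9]
finger_gap: 0.999
finger_force: 0.0
t 1.85 pos [ 0.47   -0.0757  0.2165] F [ 0.1715 -0.3293  0.8783] gap 0.9988729426401404 0.0
shift cm now [ 3.294  -4.5897  9.1899]
turn deg 0.07670734891766448 then shift [ 3.2879 -4.5941  9.1899] q7 -1.3723959532160062
```

```bash
python3 -m inch '[[100,1.7,-2.3,1,0],[100,1.6,-2.3,1,0],[100,0,0,3,0],[100,0,0,0,0]]'
python3 -c "
from h import *
go(w(-.08,0,.1245),TH+np.pi/2)
cv2.imwrite('pics/side2.png',cv2.resize(viewer.grab_frame('side')[130:260,210:370,::-1],None,fx=4.5,fy=4.5))"
```

```text
time: 2.45
tool_pos: [0.4922, -0.0247, 0.167]
ee_rot: [3.122, 0.347, -0.005]
force: [-0.1, 0.4, 0.2]
finger_gap: 1.001
finger_force: 0.0
t 2.45 pos [ 0.4922 -0.0247  0.167 ] F [-0.0721  0.3888  0.1901] gap 1.000829171122621 0.0
shift cm now [-0.0122 -0.114   4.2501]
turn deg -0.04315221520329428 then shift [-0.0121 -0.114   4.2501] q7 -1.521168236990041
```

View pics/side2.png

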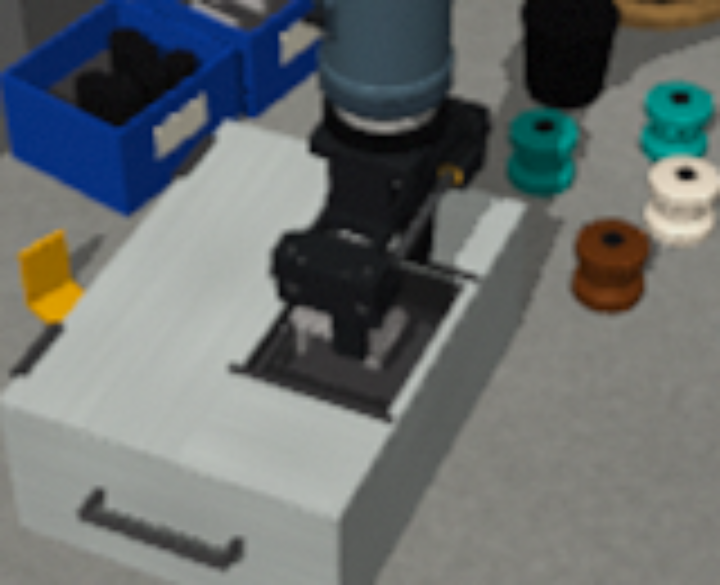

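The picture shows the open fingers at crop (350,340), straddling the paddle bar at crop (380,350) inside the pan. Next I descend and close.

```bash
python3 -m inch '[[100,0,-0.1,2,0],[100,0,0,1.2,0],[100,0,0,1,0],[100,0,0,0,0]]'
python3 -m inch '[[40,0,0,0,0],[40,0,0,0,0],[40,0,0,0,0],[40,0,0,0,0],[40,0,0,0,0]]' 40
```

```text
time: 3.0
tool_pos: [0.4928, -0.0232, 0.1255]
ee_rot: [3.122, 0.348, -0.001]
force: [0.4, 0.8, -0.1]
finger_gap: 1.002
finger_force: 0.0
time: 3.62
tool_pos: [0.4931, -0.0237, 0.1258]
ee_rot: [3.121, 0.348, 0.0]
force: [-0.1, -3.6, -0.3]
finger_gap: 0.519
finger_force: 40.0
```

```bash
python3 -m inch '[[40,0.05,0,-1.1,0],[40,0.25,0,-1.05,0],[40,0.45,0,-1.0,0],[40,0.6,0,-0.9,0],[40,0,0,0,0]]'
```

```text
time: 4.25
tool_pos: [0.5051, -0.021, 0.1666]
ee_rot: [3.121, 0.347, -0.005]
force: [-1.6, -6.3, -3.0]
finger_gap: 0.517
finger_force: 40.0
```

```bash
python3 -m inch '[[40,0.5,0,-1.85,0],[40,0.65,0,-1.8,0],[40,0.85,0,-1.7,0],[40,1.0,0,-1.6,0],[40,0,0,0,0]]'
python3 -c "
from h import *
cv2.imwrite('pics/side3.png',cv2.resize(viewer.grab_frame('side')[90:290,180:400,::-1],None,fx=3,fy=3))"
```

```text
time: 4.88
tool_pos: [0.5342, -0.0145, 0.2369]
ee_rot: [3.121, 0.347, -0.006]
force: [-6.3, -6.8, 5.2]
finger_gap: 0.518
finger_force: 40.0
```

View pics/side3.png

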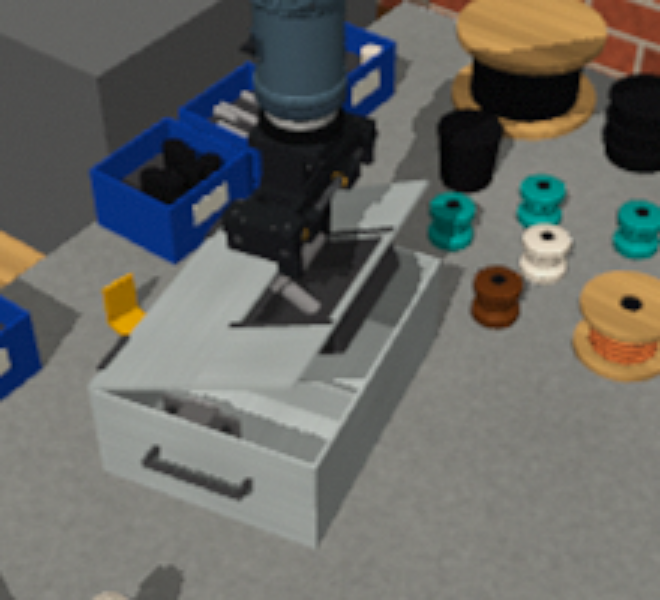

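The lid is following at about 0.4 rad. The clamp shows in the left bay at crop (205,415), so the mate should be in the right bay. I continue along the arc.

```bash
python3 -m inch '[[40,1.15,0,-1.5,0],[40,1.3,0,-1.4,0],[40,1.45,0,-1.25,0],[40,1.55,0,-1.1,0],[40,1.65,0,-0.95,0]]'
python3 -m inch '[[40,1.75,0,-0.75,0],[40,1.8,0,-0.6,0],[40,1.85,0,-0.4,0],[40,0,0,0,0]]'
python3 -c "
from h import *
h=w(.12,0,.1205);p=ctrl.state()['tool_pos'];print(p-h, np.linalg.norm((p-h)-[0,0,.007]))
cv2.imwrite('pics/side4.png',cv2.resize(viewer.grab_frame('side')[40:290,160:400,::-1],None,fx=2.4,fy=2.4))"
```

```text
time: 5.55
tool_pos: [0.6027, 0.0009, 0.2975]
ee_rot: [3.121, 0.347, -0.01]
force: [-3.5, -5.4, -3.0]
finger_gap: 0.514
finger_force: 40.0
time: 6.05
tool_pos: [0.6577, 0.0133, 0.3164]
ee_rot: [3.121, 0.347, -0.001]
force: [-2.0, -5.2, 3.5]
finger_gap: 0.511
finger_force: 40.1
[-0.0291 -0.0071  0.1959] 0.19127217585882314
```

View pics/side4.png

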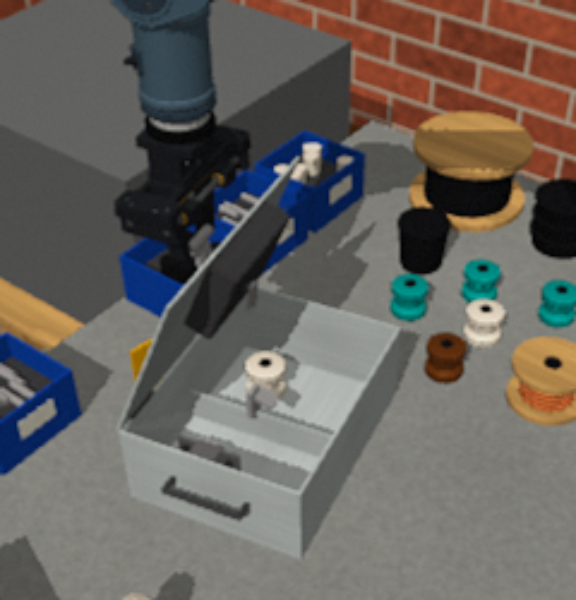

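The mate (white) is in the right-hand bay at crop (265,370) and the clamp is in the left. The lid is at about 1.2 rad, so I go a little further and then release.

```bash
python3 -m inch '[[40,1.9,0,-0.2,0],[40,1.7,0,0,0],[40,0,0,0,0],[40,0,0,0,0]]'
python3 -m inch '[[100,0,0,0,0],[100,0,0,0,0],[100,0,0,0,0],[100,0,0,0,0],[100,0,0,0,0]]'
python3 -m inch '[[100,0,0,-2,0],[100,0,0,-4,0],[100,0,0,-4,0],[100,0,0,0,0]]'
python3 -c "
from h import *
a=viewer.grab_frame('side')[40:290,160:440,::-1]; b=viewer.grab_frame('top')[100:280,190:470,::-1]
cv2.imwrite('pics/both5.png',cv2.resize(np.vstack([b,a]),None,fx=1.39,fy=1.39))
cv2.imwrite('pics/topfull5.png',viewer.grab_frame('top')[:,:,::-1])
go(w(.05,-.1,.4))"
```

```text
time: 6.6
tool_pos: [0.6929, 0.0212, 0.3194]
ee_rot: [3.121, 0.347, 0.002]
force: [-1.0, -4.5, 5.7]
finger_gap: 0.502
finger_force: 40.0
time: 7.22
tool_pos: [0.6925, 0.0223, 0.3171]
ee_rot: [-3.122, -0.349, 0.0]
force: [0.9, -0.0, 0.1]
finger_gap: 0.999
finger_force: 0.0
time: 7.72
tool_pos: [0.6939, 0.0224, 0.4212]
ee_rot: [-3.122, -0.348, -0.011]
force: [0.4, 1.3, -0.9]
finger_gap: 0.995
finger_force: 0.0
t 7.875 pos [0.6921 0.0221 0.416 ] F [-0.0273  0.2455 -0.541 ] gap 1.003171275913248 0.0
shift cm now [-7.5586 10.039   1.61  ]
```

View pics/both5.png

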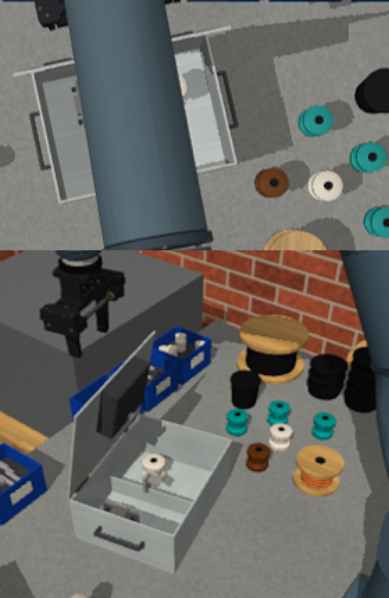

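The lid stands upright by itself, the paddle is released and the gripper is above it. The mate is at lower picture (152,465) in the right bay, and the loose spool is unchanged at upper picture (325,185). Next I refine the spool position from its dark hole in both views.

```bash
python3 - <<'E'
from h import *
def hole(f,x0,y0,x1,y1):
    im=cv2.imread(f); g=cv2.cvtColor(im,cv2.COLOR_BGR2GRAY)[y0:y1,x0:x1].astype(float)
    wt=np.clip(90-g,0,None); yy,xx=np.mgrid[y0:y1,x0:x1]; return (wt*xx).sum()/wt.sum(),(wt*yy).sum()/wt.sum()
t=hole("pics/topfull5.png",421,228,431,238); s=hole("pics/side0.png",357,165,367,174)
print(t,s)
print(onz("top",*t,.053),onz("side",*s,.053))
p=onz("top",*t,.053)
go([p[0],p[1],.45],np.radians(180))
E
```

```text
(np.float64(425.60749385749386), np.float64(233.0485257985258)) (np.float64(362.0), np.float64(168.37701149425288))
[ 0.4518 -0.3661  0.053 ] [ 0.4512 -0.3682  0.053 ]
t 7.875 pos [0.6921 0.0221 0.416 ] F [-0.0273  0.2455 -0.541 ] gap 1.003171275913248 0.0
shift cm now [-32.0015  32.5564  -3.3506]
turn deg -77.25987645794267 then shift [-38.8121 -24.034   -3.3506] q7 -1.5231322104086706
```

```bash
python3 -m inch '[[100,0,0,-3,0],[100,-3,3,0,0],[100,-3.5,3.6,0,0],[100,-3.5,3.6,0,0],[100,-3.5,3.6,0,0]]'
python3 -m inch '[[100,-3.5,3.6,0,0],[100,-3.5,3.6,0,0],[100,-3.5,3.6,1,0],[100,-3.5,3.6,2,0],[100,-3.5,3.6,2,0]]'
python3 -m inch '[[100,0,0,2,-10],[100,0,0,2,-10],[100,0,0,2,-10],[100,0,0,2,-10],[100,0,0,2,-10]]'
python3 -m inch '[[100,0,0,2,-10],[100,0,0,2,-10],[100,0,0,2,-7],[100,0,0,0,0]]'
python3 -c "
from h import *
go([.4515,-.367,.030],np.radians(180))"
```

```text
time: 8.5
tool_pos: [0.5897, -0.1436, 0.4455]
ee_rot: [-3.122, -0.348, 0.004]
force: [-0.0, -1.3, 0.2]
finger_gap: 0.999
finger_force: 0.0
time: 9.12
tool_pos: [0.4587, -0.3574, 0.3953]
ee_rot: [-3.121, -0.348, 0.003]
force: [0.5, -0.6, 0.2]
finger_gap: 1.005
finger_force: 0.0
time: 9.75
tool_pos: [0.4594, -0.3559, 0.2951]
ee_rot: [-2.675, -1.642, 0.002]
force: [1.2, -0.3, 0.5]
finger_gap: 1.0
finger_force: 0.0
time: 10.25
tool_pos: [0.4585, -0.3554, 0.2347]
ee_rot: [-2.224, -2.211, 0.001]
force: [0.4, -1.0, 0.2]
finger_gap: 1.0
finger_force: 0.0
t 10.25 pos [ 0.4585 -0.3554  0.2347] F [ 0.407  -0.9765  0.1526] gap 1.0004379403525536 0.0
shift cm now [-1.2298 -0.6082 20.4653]
turn deg -0.3260804755484964 then shift [-1.2263 -0.6152 20.4653] q7 0.4329932508824349
```

```bash
python3 -m inch '[[100,-1.2,-0.6,3,0],[100,0,0,4,0],[100,0,0,4,0],[100,0,0,0,0]]'
python3 -c "
from h import *
go([.4515,-.367,.030],np.radians(180))
a=viewer.grab_frame('side')[60:250,270:480,::-1]
cv2.imwrite('pics/side6.png',cv2.resize(a,None,fx=2.8,fy=2.8))"
```

```text
time: 10.75
tool_pos: [0.4525, -0.3671, 0.1251]
ee_rot: [-2.225, -2.21, 0.002]
force: [-0.6, 0.3, 0.3]
finger_gap: 1.004
finger_force: 0.0
t 10.75 pos [ 0.4525 -0.3671  0.1251] F [-0.6345  0.3358  0.3118] gap 1.0042961765090093 0.0
shift cm now [-0.0191 -0.0531  9.5139]
turn deg -0.37065142474466256 then shift [-0.0187 -0.0532  9.5139] q7 0.4066282164469029
```

View pics/side6.png

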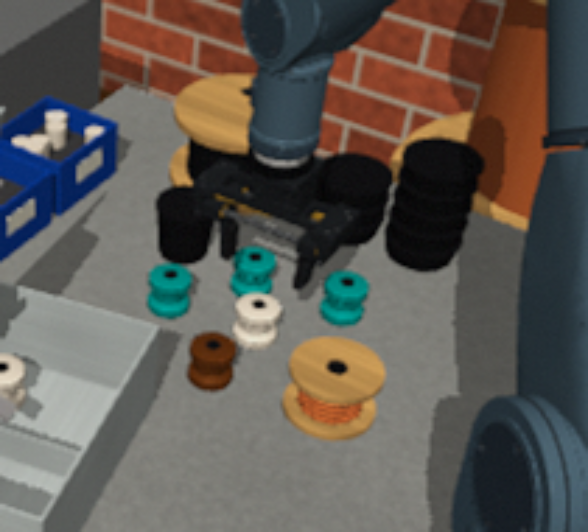

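The open fingers at crop (228,255) and (305,283) are above the white spool at crop (257,320), clear of the brown and turquoise ones. I descend and grip.

```bash
python3 -m inch '[[100,0,0,3,0],[100,0,0,3,0],[100,0,0,2,0],[100,0,0,1.3,0],[100,0,0,0,0]]'
python3 -m inch '[[35,0,0,0,0],[35,0,0,0,0],[35,0,0,0,0],[35,0,0,0,0],[35,0,0,0,0]]' 30
```

```text
time: 11.42
tool_pos: [0.4543, -0.3684, 0.0342]
ee_rot: [-2.226, -2.216, 0.0]
force: [0.1, 0.1, 0.7]
finger_gap: 1.0
finger_force: 0.0
time: 12.05
tool_pos: [0.4536, -0.3686, 0.0344]
ee_rot: [-2.226, -2.216, 0.001]
force: [-3.5, 0.8, 4.7]
finger_gap: 0.59
finger_force: 29.7
```

```bash
python3 -m inch '[[35,0,0,-1,0],[35,0,0,-2,0],[35,0,0,-3,0],[35,0,0,-3,0],[35,0,0,0,0]]' 35
python3 -c "
from h import *
go([.4515,-.367,.030])
a=viewer.grab_frame('side')[60:250,270:480,::-1]
b=viewer.grab_frame('top')[150:310,350:510,::-1]
cv2.imwrite('pics/side7.png',np.hstack([cv2.resize(a,(440,400)),cv2.resize(b,(350,400))]))"
```

```text
time: 12.68
tool_pos: [0.4561, -0.3695, 0.1274]
ee_rot: [2.222, 2.212, 0.002]
force: [-0.5, -0.2, -1.5]
finger_gap: 0.588
finger_force: 34.6
t 12.675 pos [ 0.4561 -0.3695  0.1274] F [-0.5133 -0.2439 -1.5046] gap 0.5884433152220949 34.64118680034517
shift cm now [ 0.2821 -0.5114  9.7375]
```

View pics/side7.png

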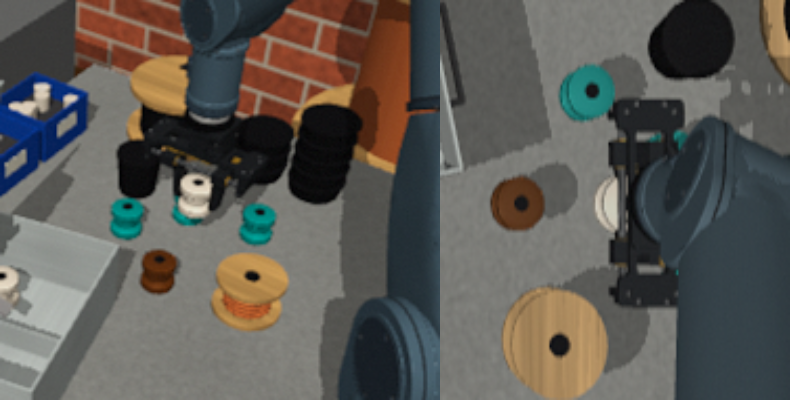

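The spool (hole at left picture (197,183)) is lifted and upright, but it sits off-centre in the pads. I'll measure the offset.

```bash
python3 - <<'E'
from h import *
p=ctrl.state()["tool_pos"]
im=viewer.grab_frame("side"); g=cv2.cvtColor(im,cv2.COLOR_RGB2GRAY).astype(float)
y0,y1,x0,x1=142,152,359,370
print(g[y0:y1,x0:x1].astype(int))
wt=np.clip(90-g[y0:y1,x0:x1],0,None); yy,xx=np.mgrid[y0:y1,x0:x1]; u,v=(wt*xx).sum()/wt.sum(),(wt*yy).sum()/wt.sum()
print(u,v,onz("side",u,v,.146)-p, proj("side",[p[0],p[1],.146]))
E
```

```text
[[ 30  66  78  72  62  50  52  66  72  69  75]
 [ 34  89 114 124 117  98  90  81  54  48  72]
 [125 172 180 185 183 180 153 123 117 101  74]
 [190 204 202 204 193 178 185 189 187 159 124]
 [204 201 203 171 108  85 110 140 185 197 192]
 [204 204 208 141   2   0   0  27 159 209 195]
 [206 206 211 173  80  13  16  54 166 210 201]
 [209 210 211 205 188 176 177 179 200 210 213]
 [218 213 213 214 215 216 216 214 212 211 215]
 [211 221 218 215 214 215 215 215 216 216 219]]
364.2447968285431 145.02378592666005 [ 0.005  -0.0067  0.0217] [364.5379 146.5098]
```

```bash
python3 -m inch '[[35,0,0,-4,0],[35,0,0,-4,0],[35,0,0,0,10],[35,0,0,0,10],[35,0,0,0,10]]'
python3 -m inch '[[35,0,0,0,10],[35,0,0,0,10],[35,0,0,0,10],[35,0,0,0,10],[35,0,0,0,7]]'
python3 -m inch '[[35,0,0,0,0]]'
python3 -c "
from h import *
go(w(-.065,-.055,.20),TH+np.pi/2)
go(w(-.065,-.055,.0395))
"
```

```text
time: 13.45
tool_pos: [0.4535, -0.3678, 0.2028]
ee_rot: [-2.727, -1.556, 0.002]
force: [1.1, 0.5, -2.4]
finger_gap: 0.59
finger_force: 34.7
time: 14.08
tool_pos: [0.4535, -0.3677, 0.2026]
ee_rot: [-3.121, -0.342, 0.004]
force: [0.3, 0.1, -1.9]
finger_gap: 0.59
finger_force: 34.8
time: 14.2
tool_pos: [0.4537, -0.3678, 0.2029]
ee_rot: [-3.121, -0.351, 0.003]
force: [-0.4, -0.4, -1.7]
finger_gap: 0.592
finger_force: 34.8
t 14.2 pos [ 0.4537 -0.3678  0.2029] F [-0.3733 -0.4179 -1.7397] gap 0.592261197565504 34.757134036954085
shift cm now [ 12.8332 -27.2097   0.3064]
turn deg 0.10502636499253652 then shift [ 12.7833 -27.2332   0.3064] q7 -0.7428746208635919
t 14.2 pos [ 0.4537 -0.3678  0.2029] F [-0.3733 -0.4179 -1.7397] gap 0.592261197565504 34.757134036954085
shift cm now [ 12.8641 -27.1842  16.3564]
```

```bash
python3 -m inch '[[35,1,-2.2,0,0],[35,2,-4.2,0,0],[35,2,-4.2,0,0],[35,2,-4.2,0,0],[35,2,-4.2,0,0]]'
python3 -m inch '[[35,2,-4.2,0,0],[35,1.2,-2.5,0,0],[35,0.6,-1.5,0,0],[35,0,0,0,0],[35,0,0,0,0]]'
python3 -c "
from h import *
go(w(-.065,-.055,.0395),TH+np.pi/2)
a=viewer.grab_frame('side')[40:290,160:400,::-1]
cv2.imwrite('pics/side8.png',cv2.resize(a,None,fx=2.4,fy=2.4))"
```

```text
time: 14.82
tool_pos: [0.4999, -0.1617, 0.2036]
ee_rot: [-3.121, -0.353, 0.001]
force: [0.2, -0.1, -3.1]
finger_gap: 0.591
finger_force: 34.8
time: 15.45
tool_pos: [0.5187, -0.0766, 0.204]
ee_rot: [3.122, 0.346, -0.001]
force: [0.1, 0.1, -3.0]
finger_gap: 0.589
finger_force: 34.8
t 15.45 pos [ 0.5187 -0.0766  0.204 ] F [ 0.1449  0.1073 -2.9756] gap 0.5891249013609966 34.75489905109498
shift cm now [ 0.041  -0.2745 16.4518]
turn deg -0.06604123737603239 then shift [ 0.0413 -0.2745 16.4518] q7 -1.3280855019513484
```

View pics/side8.png

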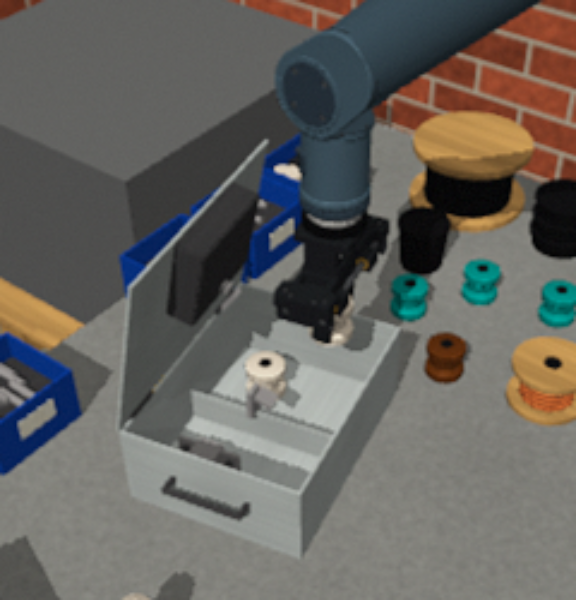

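The spool hangs in the gripper at crop (340,330), over the front of the mate's bay. The lid is upright and clear, and the mate is behind at crop (265,365). I lower it.

```bash
python3 -m inch '[[35,0,-0.2,3,0],[35,0,-0.1,3,0],[35,0,0,3,0],[35,0,0,3,0],[35,0,0,0,0]]'
python3 -m inch '[[35,0,0,1.5,0],[35,0,0,1,0],[35,0,0,0.8,0],[35,0,0,0.4,0],[35,0,0,0,0]]'
python3 -c "
from h import *
go(w(-.065,-.055,.0385))"
```

```text
time: 16.12
tool_pos: [0.5166, -0.073, 0.0825]
ee_rot: [-3.122, -0.346, 0.007]
force: [0.3, 1.2, -2.2]
finger_gap: 0.591
finger_force: 34.8
time: 16.75
tool_pos: [0.5184, -0.0719, 0.0471]
ee_rot: [-3.122, -0.349, 0.0]
force: [0.0, -0.2, -1.2]
finger_gap: 0.591
finger_force: 34.8
t 16.75 pos [ 0.5184 -0.0719  0.0471] F [ 0.0125 -0.2096 -1.2127] gap 0.5906787140721104 34.78810409480502
shift cm now [-0.0402  0.203   0.8569]
```

```bash
python3 -m inch '[[35,0,0.2,0.4,0],[35,0,0,0.3,0],[35,0,0,0,0]]'
python3 -m inch '[[35,0,0,0.2,0],[35,0,0,0,0]]'
```

```text
time: 17.12
tool_pos: [0.5187, -0.0739, 0.04]
ee_rot: [-3.122, -0.348, 0.001]
force: [-0.1, 0.1, -1.3]
finger_gap: 0.594
finger_force: 34.8
time: 17.38
tool_pos: [0.5191, -0.0739, 0.0385]
ee_rot: [3.122, 0.348, 0.001]
force: [-1.0, -0.0, 0.5]
finger_gap: 0.587
finger_force: 34.9
```

Contact is beginning: the force has gone from −1.3 to +0.5 N. I go down one more small step, then release.

```bash
python3 -m inch '[[35,0,0,0.1,0],[35,0,0,0,0]]'
python3 -m inch '[[62,0,0,0,0],[66,0,0,0,0],[70,0,0,0,0],[70,0,0,0,0],[70,0,0,0,0]]'
```

```text
time: 17.62
tool_pos: [0.5191, -0.0739, 0.0384]
ee_rot: [3.122, 0.348, 0.001]
force: [-3.4, 0.5, 14.1]
finger_gap: 0.591
finger_force: 35.2
time: 18.25
tool_pos: [0.5188, -0.0739, 0.0371]
ee_rot: [-3.122, -0.348, 0.0]
force: [0.6, 0.0, -0.3]
finger_gap: 0.701
finger_force: 0.0
```

```bash
python3 -m inch '[[72,0,0,-0.5,0],[72,0,0,-1,0],[72,0,0,-1.5,0],[72,0,0,-2,0],[72,0,0,-3,0]]'
python3 -m inch '[[72,0,0,-4,0],[72,0,0,-4,0],[72,0,0,-4,0],[72,-3,3,0,0],[72,-4,4,0,0]]'
python3 -m inch '[[72,-4,4,0,0],[72,-4,4,0,0],[72,0,4,0,0],[72,0,4,0,0],[72,0,4,0,0]]'
python3 -m inch '[[72,0,4,0,0],[72,0,4,0,0],[72,0,4,0,0],[72,0,0,0,0]]'
python3 -c "
from h import *
print(ctrl.state()['force'])
a=viewer.grab_frame('side')[40:290,160:400,::-1]; b=viewer.grab_frame('top')[90:290,190:380,::-1]
cv2.imwrite('pics/fin.png',np.hstack([cv2.resize(a,(400,416)),cv2.resize(b,(395,416))]))
# tiny moment later for stillness is left to the judge"
```

```text
time: 18.88
tool_pos: [0.5185, -0.0739, 0.1185]
ee_rot: [-3.122, -0.349, 0.001]
force: [-0.5, 0.2, -0.3]
finger_gap: 0.721
finger_force: 0.0
time: 19.5
tool_pos: [0.4663, -0.1576, 0.239]
ee_rot: [3.121, 0.353, 0.005]
force: [0.2, -1.7, -0.5]
finger_gap: 0.723
finger_force: 0.0
time: 20.12
tool_pos: [0.4322, -0.3715, 0.2385]
ee_rot: [3.122, 0.348, 0.002]
force: [-0.1, -0.4, 0.2]
finger_gap: 0.718
finger_force: 0.0
time: 20.62
tool_pos: [0.4577, -0.4901, 0.2379]
ee_rot: [3.121, 0.343, 0.0]
force: [0.5, 0.2, -0.7]
finger_gap: 0.72
finger_force: 0.0
[ 0.4778  0.2261 -0.7286]
```

View pics/fin.png

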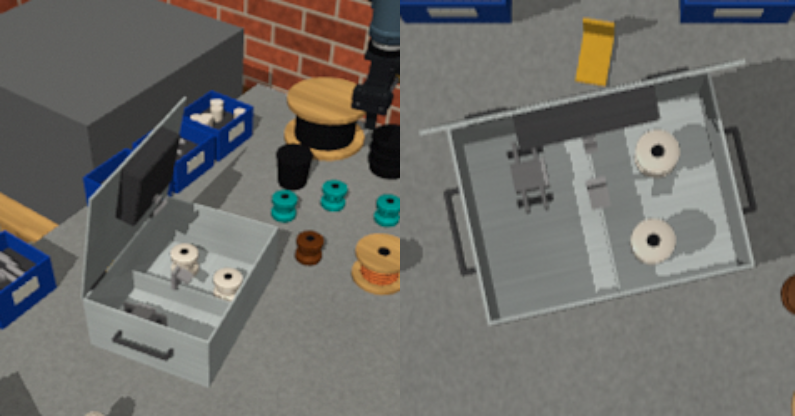

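The spool stands upright at right picture (653,240), in the same bay as its mate at (657,152). The lid is open and everything else is in place.

```bash
python3 -c "
from workcell import ctrl
print(ctrl.close_job())"
```

```text
the job is handed in; nothing more can be done
None
```

The latch is tripped, the lid stands open by itself, and the white spool is upright on the chest floor in its mate's bay; I handed the job in at about 21 s of the 61 s limit, and no verdict came back.

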